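# Index the rotary table by one slot

## Task

The rotary table on the bench holds a big hexagon nut whose next flat is to be worked. With the fingertips, press the table's spring plunger in by its dished cap, keep it pressed while you push the table round anticlockwise (seen from above) to the next slot of the index plate, not past it, and let the plunger spring fully home there. Lift nothing: the nut stands loose on the table and must ride round in its middle, and the other things on the bench stay where they are.

Things in the scene. Friction and masses are not known exactly. Their poses are not given: they have to be found in the camera images.
- rotary_base: Grey base of a small rotary table, fixed to the bench; on it a fixed steel index plate 172 mm across (z 34 to 42 mm) with six slots in its rim, 14 mm wide, for the plunger's 9 mm pin. Origin under its centre, on the turning axis, z up; slots at 0, 60, .. 300 degrees from its x axis, anticlockwise from above. The pin starts in the slot at 0; the next one anticlockwise is at 60.
- table_centre (a point): Centre of the turning table's flat steel top, on the vertical turning axis, 60 mm above the bench; the top is 142 mm across. A steel arm sticks out from it and carries the plunger 108 mm from the axis; the outer side of the cap sweeps a circle of radius 135 mm.
- rotary_table (a joint): Angle of the turning table, rad, growing anticlockwise from above: about 0 at the start, 1.047 (60 degrees) with the pin in the next slot. The pin has about 0.03 rad of play each way in a slot. Unlocked it turns with light friction (0.12 N m, 1 to 2 N at the cap) and stays where it is left; stops at -2.6 and 2.6.
- cap_dish (a point): Centre of the floor of the plunger's round black cap, 108 mm from the turning axis, 78 mm above the bench when the plunger is out; moves with plunger and table. The cap is a dish 54 mm across outside, 46 mm inside, its rim 10 mm above this floor: shut fingers standing in it can press it down and push it along the arc (it trails them until they meet the rim).
- index_plunger (a joint): How far the plunger is pressed down, m: 0 = sprung fully up, pin locked in a slot; 0.014 = pressed to the stop. The pin is clear of the index plate from about 0.008 on. The spring takes 4 N to start, 8 N at the stop, and pushes the plunger up by itself; let go between slots, the pin stays under the plate (about 0.008) and springs home when it comes under a slot.
- next_slot (a point): Where the centre of the cap's floor (point cap_dish) comes to stand when the pin is home in the next slot anticlockwise. Fixed to the base.
- hex_nut: Rusty steel hexagon nut, 30 mm across flats, 24 mm high, 0.11 kg, standing loose on the middle of the turning table. Origin at the centre of its underside, z up.
- v_block_a: Bystander: loose ground steel V-block, 50x50x34 mm, on the bench. Origin under its centre.
- v_block_b: Bystander: a second V-block like it, 50x50x34 mm. Origin under its centre.
- tape_measure: Bystander: loose yellow tape measure, 66x85x37 mm, lying on the bench. Origin under its middle.
- spanner_10: Bystander: loose small spanner, 131x25x7 mm, lying on the bench. Origin under its middle.

How it is judged (in metres and radians):
On the way, in this order (a step that is already met when the one before it is completed fails the run):
1. the plunger is pressed in while the pin still stands at its first slot (value of joint index_plunger above 0.007 m and value of joint rotary_table between -0.12 and 0.12 rad), for 0.05 s.
2. the table has been turned half way to the next slot (value of joint rotary_table above 0.5 rad), for 0.05 s.
At the end, for the whole second after the job is handed in: The table stands at the next slot anticlockwise (60 degrees from the start, within 0.05 rad), the plunger has sprung home (less than 2 mm pressed), and the nut stands flat and at rest on the table, within 25 mm of its centre (value of joint rotary_table between 0.997 and 1.097 rad and value of joint index_plunger below 0.002 m and velocity of joint rotary_table between -0.05 and 0.05 rad/s and horizontal distance between hex_nut and table_centre below 0.025 m and z of hex_nut in the frame of rotary_base between 0.057 and 0.063 m and angle between hex_nut's own z axis and vertical below 0.1 rad and linear speed of hex_nut below 0.02 m/s); the robot touches nothing.
It fails at once if the table is turned well past the next slot (30 degrees) (value of joint rotary_table above 1.57 rad).
It fails at once if the table is turned the wrong way (20 degrees) (value of joint rotary_table below -0.35 rad).
It fails at once if the nut is lifted off the table or tipped over (z of hex_nut in the frame of rotary_base above 0.068 m or angle between hex_nut's own z axis and vertical above 0.5 rad).
It fails at once if the nut leaves the middle of the table (30 mm) (horizontal distance between hex_nut and table_centre above 0.03 m).
It fails at once if a bystander is moved or lifted (20 mm) (distance of any of v_block_a, v_block_b, tape_measure, spanner_10 from where it was at the start of the episode above 0.02 m).
It also fails if it takes over 35 s, if anything falls off the work surface, if the arm or the gripper's body presses on something with over 40 N, if the wrist force passes 120 N, or if a joint passes its speed limit or range.

## Robot

A 6-joint arm with a two-finger parallel gripper is mounted at the origin on a cart in front of the work surface, level with it; the furniture and walls round the work are solid. World frame = base frame: x ahead of the robot, y to its left, z up, the work surface at z = 0. Lengths are in mm, angles in rad, forces in N, time in s.
With the tool pointing down it reaches from about 225 to 725 mm from the base axis. Payload 3.1 kg.
Tool frame: the origin (TCP) lies between the finger pads; the fingertips stand 8 mm ahead of it and the grasp point (between the pads) lies 11 mm behind it (robot.tips_ahead is the z of the fingertips in the tool frame, in mm); z points along the fingers, y is the line along which they close (so a half turn about z gives the same grasp; the last joint's range is limited). The gripper opens to 85 mm and grips with 20 to 120 N. Pads are 22 mm wide; open, the fingers measure 114 mm over their backs; the gripper's body (76 mm by 85 mm) begins 54 mm behind the grasp point. The pads swing forward as they close: fully open they stand 13 mm farther back than shut.
Start: joints at [1.093, 0.048, 0.099, 1.622, 0, 1.443], TCP at [179.929, 493.197, 239.312] pointing down, gripper open.
Joint ranges: [-2.91, 2.91], [-0.99, 1.94], [-1.21, 1.42], [-2.12, 2.29], [-1.49, 1.47], [-3.14, 3.14]. Speed limits (rad/s): [2.79, 2.79, 3.14, 3.14, 3.14, 3.14].

## Interface

Orientations are given as [roll, pitch, yaw] about the fixed x, y, z axes, in that order (R = Rz(yaw) Ry(pitch) Rx(roll)).
In Python, from cell import robot gives the robot as it stands.
- The arm moves only by the shell command python3 -m jog 'ROWS'. ROWS is JSON, a list of rows, each an object with "xyz": the shift along the tool's x, y, z in units of 40 mm (1.0 is 40 mm), a list of three; "roll": the turn about the tool's z in units of 6 degrees (1.0 is 6 degrees); "hand": the opening in per cent of the stroke, from 0 (shut) to 100 (fully open). In form: [{"xyz": [tx, ty, tz], "roll": roll, "hand": hand}, ...]. A call has 1 to 5 rows; each row is the pose to reach, as a shift and turn from the pose commanded when the call began, along the tool's axes at that moment; what a row does not reach only later rows make up. A row lasts 1/12 s, in which the tool goes at most 41.7 mm and 7.16 degrees, less where a joint would pass 70% of its speed; a pose out of reach is approached as far as the arm can. A call with a gripper value outside its range is refused whole. The fingers move at their own pace and stop on an object; the grip force is fixed at half the most. Time passes only in rows, so rows that repeat a pose let the fingers close. It gives the time, the measured TCP pose, the force, the opening and the grip force at its end, in the units of the state.
- robot.read_state(): the state, without advancing time (a new reading comes with each control period).
- robot.camera(name): name is "side" or "top" or "wrist"; returns a dict with "frame" (480x640x3 uint8, red, green, blue), "fx", "fy", "cx", "cy" (pixels), "k1" (the pictures are not rectified: a ray, as slopes to the right and down, at radius r is drawn at 1 + k1 r^2 times it, then the intrinsics apply), "R" (3x3) and "t" (3): a world point X has camera coordinates R X + t; the wrist camera has in their place "mount" (4x4, takes a point from camera to tool coordinates, whose origin is the TCP and whose axes are the flange's). Camera axes: x right, y down, z forward; pixel columns grow to the right and rows downward; lengths in mm; the calibration is good to about 2 mm. A picture is of the moment at which its call begins: read the wrist's pose just before it. There is no depth.
- robot.hand_in(): hands the job in; it is judged then, once.
The state is a dict: "clock": time; "qpos": joint angles; "dq": joint speeds; "effort": joint torques, N m; "position": TCP position; "ee_rot": TCP orientation; "contact_force": force on the tool from outside, world axes, zero at the start; "wrist_torque": the same for the moment, N m; "finger_gap": finger opening in mm; "grip_force": force on a finger pad.
Only numpy, scipy, OpenCV 4.12 (cv2) and the standard library are available. Lean on these libraries where they do the work, as an engineer would, in place of code of your own. Each camera call takes 0.05 s, during which the arm holds its last target. There are 200 camera calls.

## Working session

There is one attempt and no reset: what is moved stays moved. The work goes in short steps, Python scripts to look and compute and a shell command to move; the robot and the scene stay as the last step left them, time stands still between calls to the robot, and variables do not carry over. Pictures are saved under pics/ and viewed, at most 10 in all, crops included, and the job is handed in when it is done.

```bash
mkdir -p pics; python3 - <<'E'
from cell import robot
import cv2,json,numpy as np
s=robot.read_state();print(s)
for n in("top","side"):
    c=robot.camera(n);cv2.imwrite(f"pics/{n}0.png",c["frame"][:,:,::-1])
    np.savez(f"{n}0.npz",**c)
    print({k:v for k,v in c.items() if k!="frame"})
E
```

```text
{'clock': 0.0, 'qpos': array([1.09315648e+00, 4.87561884e-02, 9.75781641e-02, 1.62205248e+00,
       1.53889806e-05, 1.44300686e+00]), 'dq': array([ 0.00165845,  0.00028298, -0.00031123,  0.00148473, -0.00014244,
       -0.00035604]), 'effort': array([-3.53257628e-04, -3.38788283e+01,  3.20012963e+01,  2.04971584e-02,
       -1.10991828e-04,  9.31330533e-06]), 'position': array([179.66263795, 492.64216236, 238.10450605]), 'ee_rot': array([-3.13918028e+00, -3.25479839e-04,  2.79174186e+00]), 'contact_force': array([-0.0086259 ,  0.64480304,  0.30773668]), 'wrist_torque': array([ 0.0030449 ,  0.05161479, -0.03319496]), 'grip_force': 0.0, 'finger_gap': 85.2344786526718}
{'fx': 550.909807586803, 'fy': 550.909807586803, 'cx': 330.2425753450092, 'cy': 226.58021096193303, 'k1': -0.030544544879615342, 'R': array([[ 2.91783793e-03, -9.99995738e-01, -9.91047433e-05],
       [-9.99091291e-01, -2.91098475e-03, -4.25219704e-02],
       [ 4.25215007e-02,  2.23086904e-04, -9.99095527e-01]]), 't': array([ -66.26249476,  514.1157663 , 1386.74829292])}
{'fx': 488.5539466627958, 'fy': 488.5539466627958, 'cx': 309.66249141001106, 'cy': 243.36205648656943, 'k1': -0.113898206320208, 'R': array([[-0.9773558 , -0.21022014,  0.02414795],
       [-0.14072792,  0.5605283 , -0.81609049],
       [ 0.15802305, -0.80100907, -0.57741943]]), 't': array([485.46531782, 171.77123448, 853.67917511])}
```

View pics/top0.png

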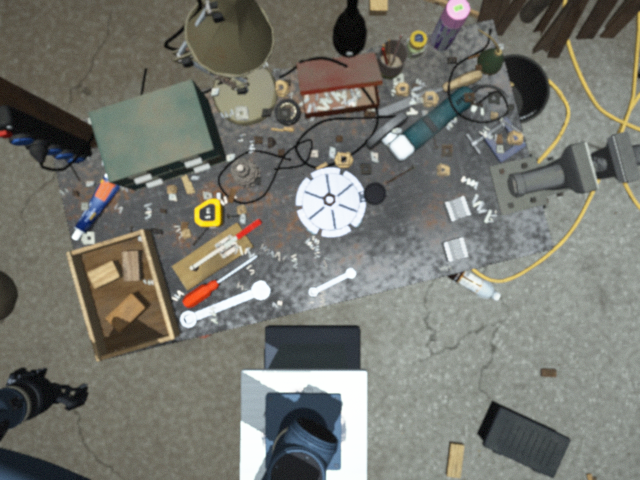

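View pics/side0.png

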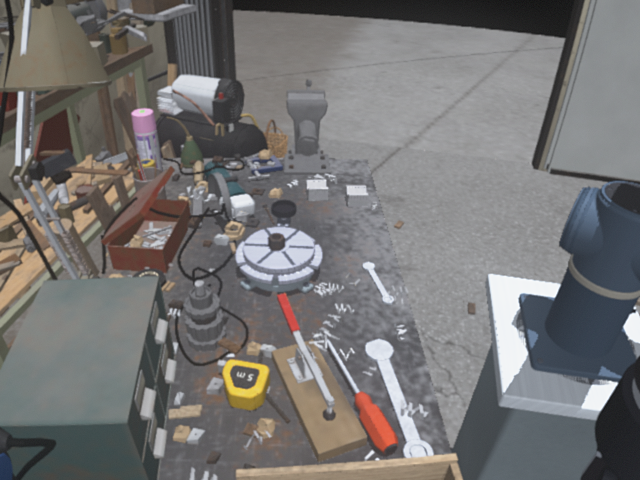

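Top view: the table's white top is centred near (331,202) with the nut at about (330,199), and the black cap is near (374,193). In the side view the nut is near (277,241) and the cap near (285,209). The anticlockwise push runs upward in the top picture.

```bash
cat > h.py <<'E'
import numpy as np,cv2
def ray(c,uv):
    K=np.array([[c["fx"],0,c["cx"]],[0,c["fy"],c["cy"]],[0,0,1.]])
    p=cv2.undistortPoints(np.array([[uv]],float),K,np.array([float(c["k1"]),0,0,0]))[0,0]
    d=c["R"].T@np.r_[p,1]; return -c["R"].T@c["t"],d
def plane(c,uv,z):
    o,d=ray(c,uv); return o+d*(z-o[2])/d[2]
def blob(m,near):
    n,l,s,ce=cv2.connectedComponentsWithStats(m.astype(np.uint8))
    i=min((i for i in range(1,n) if s[i,4]>30),key=lambda i:np.hypot(*(ce[i]-near)))
    return ce[i],s[i],l==i
E
python3 - <<'E'
from h import *
c=dict(np.load("top0.npz"));f=c["frame"].astype(int)
ce,s,m=blob(f.min(2)>150,(331,202));print("white",ce,s)
cs,_=cv2.findContours(m.astype(np.uint8),0,1);e=cv2.minEnclosingCircle(max(cs,key=len));print(e)
T=plane(c,e[0],42);print("plate",T,e[1]/550*1330)
ck,s,m=blob(f.max(2)<50,(375,193));print("cap",ck,s)
C=plane(c,(s[0]+s[2]/2-.5,s[1]+s[3]/2-.5),88);print(C,np.hypot(*(C-T)[:2]),np.degrees(np.arctan2(*(C-T)[1::-1])))
n,s,m=blob((f.max(2)<140)&(np.hypot(*(np.indices(f.shape[:2])[::-1]-np.array(e[0])[:,None,None]))<12),(330,199));print("nut",n,s,plane(c,n,84))
print("tape",plane(c,(208,213),37))
c=dict(np.load("side0.npz"));f=c["frame"].astype(int)
ck,s,m=blob(f.max(2)<50,(285,209));print("cap side",ck,s,plane(c,ck,86))
E
python3 - <<'E'
import cv2
a=cv2.imread("pics/top0.png")[130:260,270:430];b=cv2.imread("pics/side0.png")[170:300,220:380]
cv2.imwrite("pics/crop.png",cv2.resize(cv2.hconcat([a,b]),None,fx=2.5,fy=2.5,interpolation=2))
E
```

```text
white [330.0980057  202.25498575] [ 295  167   71   71 3510]
((330.3277282714844, 202.1303253173828), 35.71070861816406)
plate [573.80864302 -64.80429523  42.        ] 86.3549862948331
cap [376.75  189.325] [365 183  20  20  80]
[ 593.34244045 -170.93941588   88.        ] 107.91771439206576 -79.5716145153359
nut [328.4        198.66666667] [323 192  12  14  60] [578.50730281 -60.14307481  84.        ]
tape [546.23728914 240.46644089  37.        ]
cap side [190.40909091 275.31818182] [180 266  23  15  44] [690.70041337  90.96116627  86.        ]
```

View pics/crop.png

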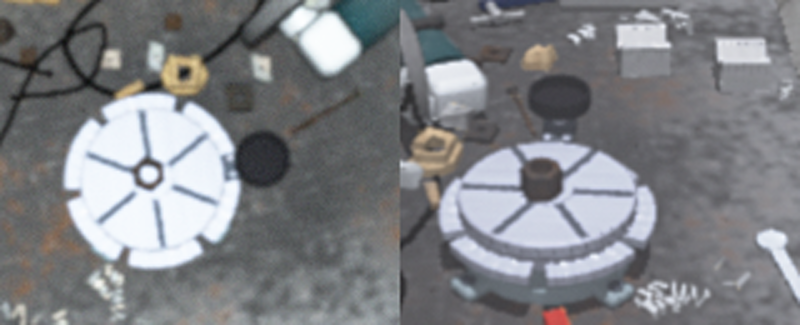

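The axis comes out at (574,-65) with plate radius 86.4 mm. The cap is at (593.3,-170.9), 107.9 mm from the axis. Both match the sizes given. The start angle is -79.6°, so the target is -19.6°. I'll set out now, shutting the hand on the way.

```bash
cat > go.py <<'E'
import sys,numpy as np
from scipy.spatial.transform import Rotation as Rn
from cell import robot
s=robot.read_state();R=Rn.from_euler("xyz",s["ee_rot"]).as_matrix();p=s["position"]
A=np.array([574,-65.])
v=p[:2]-A
print("t",round(s["clock"],2),"p",p.round(1),"gap",round(s["finger_gap"],1),"F",s["contact_force"].round(1),"r",np.hypot(*v).round(1),"ang",(np.degrees(np.arctan2(v[1],v[0]))+79.6).round(1),"yaw",s["ee_rot"].round(3),"tips",robot.tips_ahead)
# args: sets r,angle_from_start,tipz
for a in sys.argv[1:]:
    r,g,z=map(float,a.split(","));t=np.radians(g-79.6)
    d=np.r_[A+r*np.array([np.cos(t),np.sin(t)]),z+8]-p
    print(a,"units",(R.T@d/40).round(2))
E
python3 -m jog '[{"xyz":[-3,-2.4,0],"roll":0,"hand":0},{"xyz":[-6,-4.8,0],"roll":0,"hand":0},{"xyz":[-9,-7.2,0],"roll":0,"hand":0},{"xyz":[-12,-9.6,0],"roll":0,"hand":0},{"xyz":[-15.4,-12.1,0],"roll":0,"hand":0}]'; python3 go.py 108,0,160
```

```text
clock: 0.52
position: [288.7, 313.7, 238.7]
ee_rot: [-3.141, -0.0, 2.793]
contact_force: [0.8, -0.5, 0.7]
finger_gap: 25.5
grip_force: 0.0
t 0.52 p [288.7 313.7 238.7] gap 25.5 F [ 0.8 -0.5  0.7] r 474.1 ang 206.6 yaw [-3.141 -0.     2.793] tips 8.0
108,0,160 units [-11.3   -8.79   1.77]
```

```bash
python3 -m jog '[{"xyz":[-11.3,-8.8,0],"roll":0,"hand":0},{"xyz":[-11.3,-8.8,0],"roll":0,"hand":0},{"xyz":[-11.3,-8.8,0],"roll":0,"hand":0},{"xyz":[-11.3,-8.8,0],"roll":0,"hand":0},{"xyz":[-11.3,-8.8,0],"roll":0,"hand":0}]'; python3 go.py 108,0,160
```

```text
clock: 0.93
position: [399.4, 136.9, 239.0]
ee_rot: [3.142, -0.0, 2.792]
contact_force: [0.9, 1.3, -0.3]
finger_gap: 0.1
grip_force: 0.0
t 0.93 p [399.4 136.9 239. ] gap 0.1 F [ 0.9  1.3 -0.3] r 266.9 ang 210.4 yaw [ 3.142 -0.     2.792] tips 8.0
108,0,160 units [-7.2  -5.57  1.77]
```

```bash
python3 -m jog '[{"xyz":[-7.1,-5.5,0],"roll":0,"hand":0},{"xyz":[-7.1,-5.5,0],"roll":0,"hand":0},{"xyz":[-7.1,-5.5,0],"roll":0,"hand":0},{"xyz":[-7.1,-5.5,0],"roll":0,"hand":0},{"xyz":[-7.1,-5.5,0],"roll":0,"hand":0}]'; python3 -m jog '[{"xyz":[-2,-1.5,0],"roll":0,"hand":0},{"xyz":[-2,-1.5,0],"roll":0,"hand":0},{"xyz":[-2,-1.5,0],"roll":0,"hand":0}]';python3 go.py 108,0,160
```

```text
clock: 1.35
position: [510.5, -39.5, 238.8]
ee_rot: [3.141, -0.001, 2.791]
contact_force: [0.8, 0.6, 0.1]
finger_gap: -0.0
grip_force: 0.0
clock: 1.6
position: [566.3, -126.0, 237.3]
ee_rot: [-3.14, -0.0, 2.788]
contact_force: [-0.1, 0.2, -0.1]
finger_gap: -0.1
grip_force: 0.0
t 1.6 p [ 566.3 -126.   237.3] gap -0.1 F [-0.1  0.2 -0.1] r 61.5 ang -17.6 yaw [-3.14  -0.     2.788] tips 8.0
108,0,160 units [-1.03 -0.82  1.73]
```

```bash
python3 -m jog '[{"xyz":[-0.9,-0.7,1],"roll":0,"hand":0},{"xyz":[-0.9,-0.7,1.7],"roll":0,"hand":0},{"xyz":[-0.9,-0.7,1.7],"roll":0,"hand":0},{"xyz":[-0.9,-0.7,1.7],"roll":0,"hand":0}]'; python3 - <<'E'
from h import *
from cell import robot
from scipy.spatial.transform import Rotation as Rn
s=robot.read_state();c=robot.camera("wrist");cv2.imwrite("pics/w1.png",c["frame"][:,:,::-1])
M=np.eye(4);M[:3,:3]=Rn.from_euler("xyz",s["ee_rot"]).as_matrix();M[:3,3]=s["position"]
W=np.linalg.inv(M@c["mount"]);c["R"]=W[:3,:3];c["t"]=W[:3,3];np.savez("w1.npz",**c)
print({k:v for k,v in c.items() if k!="frame"})
K=np.array([[c["fx"],0,c["cx"]],[0,c["fy"],c["cy"]],[0,0,1.]])
P=np.array([[593.3,-170.9,88],[593.3,-170.9,78],[574,-65,60],[574,-65,84]],float)
print(cv2.projectPoints(P,cv2.Rodrigues(c["R"])[0],c["t"],K,np.array([float(c["k1"]),0,0,0]))[0][:,0].round())
E
python3 go.py 108,0,100
```

```text
clock: 1.93
position: [586.2, -159.5, 166.4]
ee_rot: [3.141, -0.01, 2.79]
contact_force: [0.0, 0.7, -0.6]
finger_gap: 0.0
grip_force: 0.0
{'fx': 370.32892586785204, 'fy': 370.32892586785204, 'cx': 323.0521632692875, 'cy': 241.95046695517036, 'k1': -0.07096911701042939, 'mount': array([[-1.39840106e-03, -9.52291187e-01, -3.05187711e-01,
         7.76514076e+01],
       [ 9.99999018e-01, -1.30297003e-03, -5.16379939e-04,
         2.17053334e-01],
       [ 9.40936235e-05, -3.05188134e-01,  9.52292074e-01,
        -1.33334770e+02],
       [ 0.00000000e+00,  0.00000000e+00,  0.00000000e+00,
         1.00000000e+00]]), 'R': array([[ 3.45370260e-01,  9.38466395e-01,  4.57802818e-04],
       [ 8.96474542e-01, -3.30060815e-01,  2.95623499e-01],
       [ 2.77583822e-01, -1.01689156e-01, -9.55304421e-01]]), 't': array([ -52.93669543, -594.08135662,  130.66848948])}
[[310. 275.]
 [310. 269.]
 [452. 180.]
 [466. 186.]]
t 1.98 p [ 587.6 -159.4  169.7] gap 0.1 F [ 0.2 -0.1  0.7] r 95.3 ang -2.2 yaw [ 3.141 -0.004  2.791] tips 8.0
108,0,100 units [-0.25 -0.23  1.54]
```

View pics/w1.png

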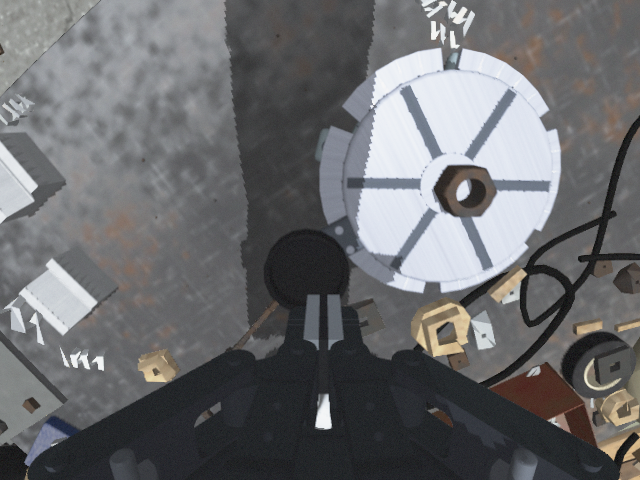

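The wrist view shows the cap centred at (307,271), predicted (310,275), and the hub at (449,183), predicted (452,180). That is within about 2 mm, so I'll descend.

```bash
python3 -m jog '[{"xyz":[-0.2,-0.2,0.5],"roll":0,"hand":0},{"xyz":[-0.2,-0.2,1.0],"roll":0,"hand":0},{"xyz":[-0.2,-0.2,1.5],"roll":0,"hand":0},{"xyz":[-0.2,-0.2,1.5],"roll":0,"hand":0},{"xyz":[-0.2,-0.2,1.5],"roll":0,"hand":0}]'; python3 -m jog '[{"xyz":[0,0,0],"roll":0,"hand":0},{"xyz":[0,0,0],"roll":0,"hand":0},{"xyz":[0,0,0],"roll":0,"hand":0}]';python3 go.py 108,0,79
```

```text
clock: 2.4
position: [593.8, -169.2, 112.9]
ee_rot: [3.141, 0.001, 2.793]
contact_force: [0.2, 0.6, 0.3]
finger_gap: 0.1
grip_force: 0.0
clock: 2.65
position: [595.0, -170.4, 114.0]
ee_rot: [-3.141, 0.004, 2.792]
contact_force: [0.3, 1.4, -0.1]
finger_gap: 0.1
grip_force: 0.0
t 2.65 p [ 595.  -170.4  114. ] gap 0.1 F [ 0.3  1.4 -0.1] r 107.5 ang 0.9 yaw [-3.141  0.004  2.792] tips 8.0
108,0,79 units [ 0.03 -0.03  0.68]
```

```bash
python3 -m jog '[{"xyz":[0,0,0.4],"roll":0,"hand":0},{"xyz":[0,0,0.65],"roll":0,"hand":0},{"xyz":[0,0,0.85],"roll":0,"hand":0},{"xyz":[0,0,1.0],"roll":0,"hand":0},{"xyz":[0,0,1.0],"roll":0,"hand":0}]'; python3 -m jog '[{"xyz":[0,0,0],"roll":0,"hand":0},{"xyz":[0,0,0],"roll":0,"hand":0}]';python3 go.py 108,0,66
```

```text
clock: 3.07
position: [594.5, -170.5, 72.7]
ee_rot: [-3.142, 0.002, 2.792]
contact_force: [-0.5, 0.4, 6.9]
finger_gap: 0.2
grip_force: 3.2
clock: 3.23
position: [594.5, -170.5, 73.2]
ee_rot: [-3.142, 0.003, 2.792]
contact_force: [-0.7, 1.1, 6.4]
finger_gap: -0.2
grip_force: 3.1
t 3.23 p [ 594.5 -170.5   73.2] gap -0.2 F [-0.7  1.1  6.4] r 107.5 ang 0.6 yaw [-3.142e+00  3.000e-03  2.792e+00] tips 8.0
108,0,66 units [ 0.02 -0.03 -0.02]
```

Pressed about 12 mm at 6.5–7 N, as the spring should give. Next is the arc.

```bash
python3 go.py 108,5,66 108,10,66 108,15,66 108,20,66 108,25,66
```

```text
t 3.23 p [ 594.5 -170.5   73.2] gap -0.2 F [-0.7  1.1  6.4] r 107.5 ang 0.6 yaw [-3.142e+00  3.000e-03  2.792e+00] tips 8.0
108,5,66 units [-0.18  0.1  -0.02]
108,10,66 units [-0.37  0.25 -0.02]
108,15,66 units [-0.54  0.41 -0.02]
108,20,66 units [-0.7   0.58 -0.02]
108,25,66 units [-0.84  0.77 -0.02]
```

```bash
python3 -m jog '[{"xyz":[-0.1,0.06,0],"roll":0,"hand":0},{"xyz":[-0.19,0.12,0],"roll":0,"hand":0},{"xyz":[-0.28,0.18,0],"roll":0,"hand":0},{"xyz":[-0.37,0.25,0],"roll":0,"hand":0},{"xyz":[-0.45,0.33,0],"roll":0,"hand":0}]'; python3 go.py 108,15,66 108,20,66 108,25,66 108,30,66
```

```text
clock: 3.65
position: [615.7, -164.5, 73.1]
ee_rot: [-3.141, 0.002, 2.792]
contact_force: [-2.0, -0.0, 6.3]
finger_gap: 0.1
grip_force: 3.1
t 3.65 p [ 615.7 -164.5   73.1] gap 0.1 F [-2.  -0.   6.3] r 107.9 ang 12.3 yaw [-3.141e+00  2.000e-03  2.792e+00] tips 8.0
108,15,66 units [-0.09  0.09 -0.02]
108,20,66 units [-0.25  0.26 -0.02]
108,25,66 units [-0.39  0.45 -0.02]
108,30,66 units [-0.52  0.65 -0.02]
```

```bash
python3 -m jog '[{"xyz":[-0.09,0.09,0],"roll":0,"hand":0},{"xyz":[-0.17,0.17,0],"roll":0,"hand":0},{"xyz":[-0.25,0.26,0],"roll":0,"hand":0},{"xyz":[-0.32,0.35,0],"roll":0,"hand":0},{"xyz":[-0.39,0.45,0],"roll":0,"hand":0}]'; python3 go.py 108,30,66 108,35,66 108,40,66 108,45,66
```

```text
clock: 4.07
position: [636.5, -153.1, 73.2]
ee_rot: [-3.14, 0.002, 2.791]
contact_force: [-1.6, -0.7, 6.7]
finger_gap: 0.2
grip_force: 3.1
t 4.07 p [ 636.5 -153.1   73.2] gap 0.2 F [-1.6 -0.7  6.7] r 108.0 ang 25.0 yaw [-3.140e+00  2.000e-03  2.791e+00] tips 8.0
108,30,66 units [-0.12  0.2  -0.02]
108,35,66 units [-0.23  0.41 -0.02]
108,40,66 units [-0.32  0.63 -0.02]
108,45,66 units [-0.39  0.85 -0.02]
```

```bash
python3 -m jog '[{"xyz":[-0.06,0.1,0],"roll":0,"hand":0},{"xyz":[-0.12,0.2,0],"roll":0,"hand":0},{"xyz":[-0.18,0.3,0],"roll":0,"hand":0},{"xyz":[-0.23,0.41,0],"roll":0,"hand":0},{"xyz":[-0.28,0.52,0],"roll":0,"hand":0}]'; python3 -m jog '[{"xyz":[-0.04,0.11,0],"roll":0,"hand":0},{"xyz":[-0.08,0.22,0],"roll":0,"hand":0},{"xyz":[-0.11,0.33,0],"roll":0,"hand":0},{"xyz":[-0.11,0.33,0],"roll":0,"hand":0}]'; python3 - <<'E'
from h import *
from cell import robot
from scipy.spatial.transform import Rotation as Rn
s=robot.read_state();c=robot.camera("wrist");cv2.imwrite("pics/w2.png",c["frame"][:,:,::-1])
M=np.eye(4);M[:3,:3]=Rn.from_euler("xyz",s["ee_rot"]).as_matrix();M[:3,3]=s["position"]
W=np.linalg.inv(M@c["mount"]);c["R"]=W[:3,:3];c["t"]=W[:3,3];np.savez("w2.npz",**c)
c=robot.camera("top");cv2.imwrite("pics/t2.png",cv2.resize(c["frame"][130:260,270:430,::-1],None,fx=3,fy=3))
E
python3 go.py 108,50,66 108,55,66 108,60,66
```

```text
clock: 4.48
position: [654.3, -137.4, 73.3]
ee_rot: [-3.14, 0.002, 2.791]
contact_force: [-1.1, -1.5, 6.5]
finger_gap: 0.2
grip_force: 3.2
clock: 4.82
position: [663.6, -125.6, 73.4]
ee_rot: [3.141, 0.003, 2.792]
contact_force: [0.3, 0.4, 6.0]
finger_gap: 0.2
grip_force: 3.1
t 4.92 p [ 663.6 -125.6   73.5] gap 0.1 F [0.6 0.3 6.4] r 108.2 ang 45.5 yaw [3.141e+00 3.000e-03 2.792e+00] tips 8.0
108,50,66 units [-0.04  0.21 -0.01]
108,55,66 units [-0.07  0.44 -0.01]
108,60,66 units [-0.08  0.68 -0.01]
```

View pics/w2.png

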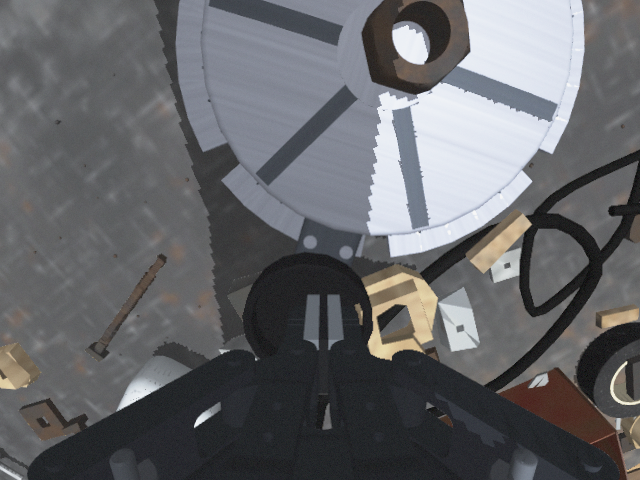

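The wrist view shows the cap rim spanning columns 243 to 373 with its top at row 253, so its centre is near (308,318). The fingers sit slightly ahead in the dish at column 322. The nut is still in the middle at (415,45), and the slot gap shows at (375,245).

```bash
python3 - <<'E'
from h import *
c=dict(np.load("w2.npz"))
A=np.array([574,-65])
for uv,z in [((308,318),76),((308,253),76),((243,315),76),((373,315),76),((362,240),42),((390,248),42),((303,245),60),((365,245),60)]:
    p=plane(c,uv,z)[:2];v=p-A;print(uv,p.round(1),np.hypot(*v).round(1),(np.degrees(np.arctan2(v[1],v[0]))+79.6).round(1))
E
python3 go.py 108,54,69 108,56,69
```

```text
(308, 318) [ 657.8 -129.8] 105.9 41.9
(308, 253) [ 632.2 -120. ] 80.0 36.2
(243, 315) [ 647.8 -153.6] 115.3 29.4
(373, 315) [ 665.5 -105. ] 99.9 56.0
(362, 240) [645.7 -99.6] 79.6 53.8
(390, 248) [654.  -88.4] 83.3 63.3
(303, 245) [ 633.3 -123.3] 83.1 35.1
(365, 245) [642.1 -99. ] 76.2 53.1
t 4.92 p [ 663.6 -125.6   73.5] gap 0.1 F [0.6 0.3 6.4] r 108.2 ang 45.5 yaw [3.141e+00 3.000e-03 2.792e+00] tips 8.0
108,54,69 units [-0.06  0.39 -0.09]
108,56,69 units [-0.07  0.49 -0.09]
```

The table is at about 42.5° and the fingers lead by about 3°. I'll push pressed to about 57° of finger angle, then ease up so the pin rides under the plate, and push slowly until it pops.

```bash
python3 -m jog '[{"xyz":[-0.02,0.1,0],"roll":0,"hand":0},{"xyz":[-0.04,0.21,0],"roll":0,"hand":0},{"xyz":[-0.05,0.31,0],"roll":0,"hand":0},{"xyz":[-0.07,0.42,0],"roll":0,"hand":0},{"xyz":[-0.07,0.51,0],"roll":0,"hand":0}]'; python3 -m jog '[{"xyz":[0,0,-0.06],"roll":0,"hand":0},{"xyz":[0,0,-0.12],"roll":0,"hand":0},{"xyz":[0,0,-0.18],"roll":0,"hand":0},{"xyz":[0,0,-0.18],"roll":0,"hand":0}]'; python3 go.py 108,60,74 108,63,74 108,66,74 108,69,74
```

```text
clock: 5.33
position: [673.0, -108.4, 73.5]
ee_rot: [-3.14, 0.003, 2.791]
contact_force: [-0.4, -1.8, 6.1]
finger_gap: -0.2
grip_force: 3.1
clock: 5.67
position: [672.3, -107.6, 79.2]
ee_rot: [3.141, 0.001, 2.792]
contact_force: [1.6, 0.9, 4.1]
finger_gap: 0.0
grip_force: 2.4
t 5.67 p [ 672.3 -107.6   79.2] gap 0.0 F [1.6 0.9 4.1] r 107.1 ang 56.1 yaw [3.141e+00 1.000e-03 2.792e+00] tips 8.0
108,60,74 units [-0.03  0.18 -0.07]
108,63,74 units [-0.02  0.32 -0.07]
108,66,74 units [-0.01  0.46 -0.07]
108,69,74 units [ 0.01  0.6  -0.07]
```

```bash
python3 -m jog '[{"xyz":[0,0.05,-0.04],"roll":0,"hand":0},{"xyz":[-0.01,0.1,-0.06],"roll":0,"hand":0},{"xyz":[-0.02,0.14,-0.06],"roll":0,"hand":0},{"xyz":[-0.03,0.18,-0.06],"roll":0,"hand":0}]'; python3 go.py; python3 -m jog '[{"xyz":[0,0.05,0],"roll":0,"hand":0},{"xyz":[0,0.1,0],"roll":0,"hand":0},{"xyz":[0,0.1,0],"roll":0,"hand":0}]'; python3 go.py 108,63,74 108,66,74 108,69,74
```

```text
clock: 6.0
position: [674.0, -101.6, 79.8]
ee_rot: [-3.14, -0.003, 2.791]
contact_force: [-1.7, -2.1, 1.5]
finger_gap: -0.1
grip_force: 1.3
t 6.0 p [ 674.  -101.6   79.8] gap -0.1 F [-1.7 -2.1  1.5] r 106.5 ang 59.5 yaw [-3.140e+00 -3.000e-03  2.791e+00] tips 8.0
clock: 6.25
position: [676.8, -96.3, 81.4]
ee_rot: [3.14, -0.0, 2.793]
contact_force: [-2.8, 0.2, 4.2]
finger_gap: 0.2
grip_force: 2.2
t 6.25 p [676.8 -96.3  81.4] gap 0.2 F [-2.8  0.2  4.2] r 107.5 ang 62.6 yaw [ 3.14  -0.     2.793] tips 8.0
108,63,74 units [-0.01  0.02 -0.02]
108,66,74 units [ 0.    0.16 -0.02]
108,69,74 units [ 0.02  0.3  -0.02]
```

The vertical force fell to 1.5 N and then rose to 4.2 N at tip z 73.4, so the pin has probably popped. A gentle further push should be met by the slot wall.

```bash
python3 -m jog '[{"xyz":[0,0.05,0],"roll":0,"hand":0},{"xyz":[0,0.1,0],"roll":0,"hand":0},{"xyz":[0,0.1,0],"roll":0,"hand":0},{"xyz":[0,0.1,0],"roll":0,"hand":0}]'; python3 go.py; python3 - <<'E'
from h import *
from cell import robot
from scipy.spatial.transform import Rotation as Rn
s=robot.read_state();c=robot.camera("wrist");cv2.imwrite("pics/w3.png",c["frame"][:,:,::-1])
M=np.eye(4);M[:3,:3]=Rn.from_euler("xyz",s["ee_rot"]).as_matrix();M[:3,3]=s["position"]
W=np.linalg.inv(M@c["mount"]);c["R"]=W[:3,:3];c["t"]=W[:3,3];np.savez("w3.npz",**c)
E
```

```text
clock: 6.58
position: [678.5, -93.0, 81.2]
ee_rot: [3.14, 0.0, 2.792]
contact_force: [-2.6, 1.4, 3.5]
finger_gap: 0.4
grip_force: 2.5
t 6.58 p [678.5 -93.   81.2] gap 0.4 F [-2.6  1.4  3.5] r 108.2 ang 64.6 yaw [3.14  0.    2.792] tips 8.0
```

View pics/w3.png

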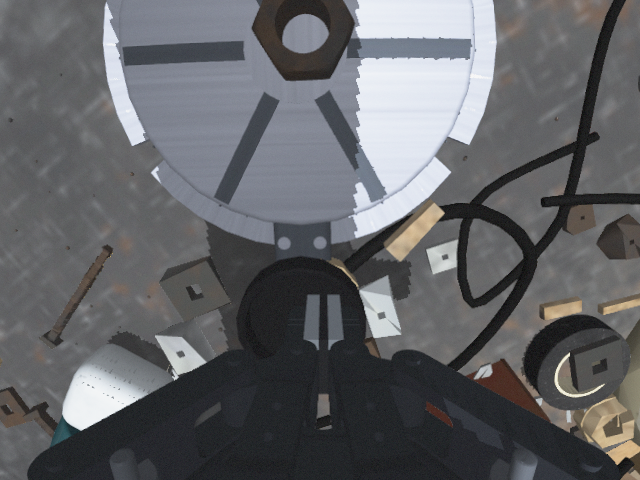

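The wrist view shows the table arm at (302,243), midway between the visible slots at (148,160) and (457,155). That puts it at the slot. The nut is centred. I'll lift straight up, then retreat and check.

```bash
python3 -m jog '[{"xyz":[0,-0.08,-0.1],"roll":0,"hand":0},{"xyz":[0,-0.1,-0.25],"roll":0,"hand":0},{"xyz":[0,-0.1,-0.6],"roll":0,"hand":0},{"xyz":[0,-0.1,-1.2],"roll":0,"hand":0},{"xyz":[0,-0.1,-1.9],"roll":0,"hand":0}]'; python3 -m jog '[{"xyz":[1,0,-1],"roll":0,"hand":0},{"xyz":[2,0,-2],"roll":0,"hand":0},{"xyz":[3,0,-2.5],"roll":0,"hand":0},{"xyz":[4,0,-2.5],"roll":0,"hand":0},{"xyz":[5,0,-2.5],"roll":0,"hand":0}]';python3 -m jog '[{"xyz":[1,0,0],"roll":0,"hand":0},{"xyz":[1,0,0],"roll":0,"hand":0},{"xyz":[1,0,0],"roll":0,"hand":0},{"xyz":[1,0,0],"roll":0,"hand":0}]'; python3 go.py; python3 - <<'E'
from h import *
from cell import robot
f=[]
for n in("top","side"):
    c=robot.camera(n);np.savez(n+"4.npz",**c);f.append(c["frame"][:,:,::-1])
cv2.imwrite("pics/end.png",cv2.resize(cv2.hconcat([f[0][130:260,270:430],f[1][170:300,220:380]]),None,fx=2.5,fy=2.5,interpolation=2))
c=dict(np.load("top4.npz"));g=c["frame"].astype(int);T=np.array([573.8,-64.8])
ck,s,m=blob(g.max(2)<50,(365,155));C=plane(c,(s[0]+s[2]/2-.5,s[1]+s[3]/2-.5),88)[:2]-T;print(ck,s,np.hypot(*C),np.degrees(np.arctan2(C[1],C[0]))+79.6)
E
```

```text
clock: 7.05
position: [675.7, -97.7, 154.8]
ee_rot: [-3.141, -0.004, 2.791]
contact_force: [1.3, -0.8, -0.8]
finger_gap: -0.1
grip_force: 0.0
clock: 7.47
position: [512.8, -37.8, 257.3]
ee_rot: [3.141, 0.007, 2.791]
contact_force: [0.0, 0.4, 1.2]
finger_gap: 0.4
grip_force: 0.0
clock: 7.8
position: [475.4, -24.1, 254.6]
ee_rot: [3.142, 0.002, 2.792]
contact_force: [0.5, 0.7, 0.2]
finger_gap: -0.1
grip_force: 0.0
t 7.8 p [475.4 -24.1 254.6] gap -0.1 F [0.5 0.7 0.2] r 106.7 ang 237.1 yaw [3.142e+00 2.000e-03 2.792e+00] tips 8.0
[351.29508197 156.01092896] [337 140  30  31 183] 121.28677898867839 54.86833480547766
```

View pics/end.png

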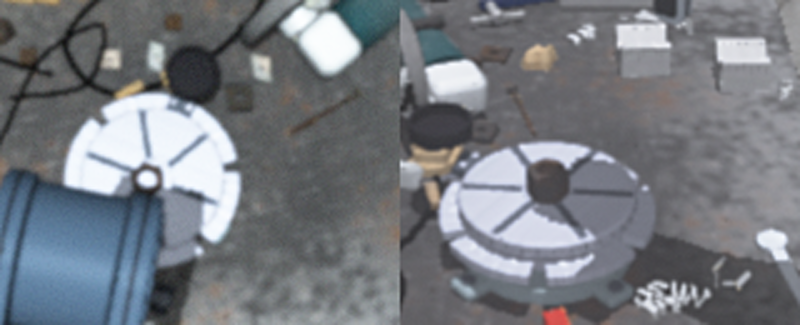

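The crop shows the cap at (193,75), which is full-image (347,160). The nut is in the middle and the bystanders are untouched. I'll check the angle and the cap height across the two views.

```bash
python3 - <<'E'
from h import *
T=np.array([573.8,-64.8])
def tri(a,ua,b,ub):
    o1,d1=ray(a,ua);o2,d2=ray(b,ub);x=np.linalg.lstsq(np.c_[d1,-d2],o2-o1,rcond=None)[0]
    p,q=o1+x[0]*d1,o2+x[1]*d2;return (p+q)/2,np.linalg.norm(p-q)
def side(c,cr):  # dark cap in crop: bbox (full px)
    x,y,w,h=cr;m=(c["frame"].max(2)<62)[y:y+h,x:x+w]
    n,l,s,ce=cv2.connectedComponentsWithStats(m.astype(np.uint8));i=1+s[1:,4].argmax();return s[i,:2]+[x,y],s[i,2:]
for k,ct,cs in((0,(355,173,40,40),(265,190,45,40)),(4,(330,143,32,34),(380-163,205,42,40))):
    t=dict(np.load(f"top{k}.npz"));d=dict(np.load(f"side{k}.npz"))
    a,b=side(t,ct);e,g=side(d,cs);print("top",a,b,"side",e,g)
    if k==4:
        C=plane(t,(347.2,160),88)[:2]-T;print(np.hypot(*C),np.degrees(np.arctan2(C[1],C[0]))+79.6)
    P=plane(t,a+b/2-.5,88);print(P,np.hypot(*(P[:2]-T)),np.degrees(np.arctan2(*(P[:2]-T)[::-1]))+79.6)
    # predicted side rows of the rim's top edge if rim at 88 / 80
    K=np.array([[d["fx"],0,d["cx"]],[0,d["fy"],d["cy"]],[0,0,1.]])
    th=np.radians(-79.6+15*k);c=T+108*np.array([np.cos(th),np.sin(th)])
    for z in(88,80):
        f=np.linspace(0,6.28,90);Q=np.c_[c[0]+27*np.cos(f),c[1]+27*np.sin(f),0*f+z]
        q=cv2.projectPoints(Q,cv2.Rodrigues(d["R"])[0],d["t"],K,np.array([float(d["k1"]),0,0,0]))[0][:,0];print(z,q.min(0),q.max(0))
E
```

```text
top [365 183] [ 21  22 361] side [273 201] [22  6 54]Traceback (most recent call last):
  File "<stdin>", line 14, in <module>
ValueError: operands could not be broadcast together with shapes (2,) (3,)
```

```bash
python3 - <<'E'
from h import *
T=np.array([573.8,-64.8])
t=dict(np.load("top4.npz"))
for uv in((347.2,160),(347.2,159)):
    C=plane(t,uv,88)[:2]-T;print(np.hypot(*C).round(1),(np.degrees(np.arctan2(C[1],C[0]))+79.6).round(1))
for k in(0,4):
    d=dict(np.load(f"side{k}.npz"));K=np.array([[d["fx"],0,d["cx"]],[0,d["fy"],d["cy"]],[0,0,1.]])
    th=np.radians(-79.6+15*k);c=T+108*np.array([np.cos(th),np.sin(th)])
    for z in(88,80):
        f=np.linspace(0,6.28,90);Q=np.c_[c[0]+27*np.cos(f),c[1]+27*np.sin(f),0*f+z]
        q=cv2.projectPoints(Q,cv2.Rodrigues(d["R"])[0],d["t"],K,np.array([float(d["k1"]),0,0,0]))[0][:,0];print(k,z,q.min(0).round(1),q.max(0).round(1))
    x=round(float(q[:,0].mean()));print(x,[int(v) for v in d["frame"][185:235,x].mean(1)])
E
```

```text
106.0 57.2
108.2 57.7
0 88 [270.3 199.4] [295.8 212.6]
0 80 [270.4 202.6] [295.8 215.8]
283 [102, 104, 110, 107, 101, 100, 104, 106, 105, 100, 98, 99, 102, 104, 91, 67, 56, 57, 59, 63, 65, 67, 66, 67, 67, 69, 66, 65, 63, 60, 59, 60, 70, 97, 110, 87, 75, 76, 74, 87, 111, 143, 195, 210, 209, 210, 213, 214, 211, 193]
4 88 [221.8 211. ] [248.5 225.2]
4 80 [222.1 214.2] [248.7 228.5]
235 [97, 98, 100, 100, 98, 97, 97, 93, 72, 66, 146, 240, 243, 239, 238, 237, 237, 238, 240, 237, 234, 230, 214, 184, 165, 133, 81, 55, 56, 58, 61, 66, 65, 67, 67, 66, 67, 68, 68, 65, 61, 58, 60, 55, 74, 123, 159, 141, 130, 135]
```

The cap rim's top edge is at row 210.7 in the side view. A plunger fully out would put it at 211.0, and one held under the plate at 214.2, so the pin is home in the slot.

```bash
python3 -c "
from cell import robot
print(robot.hand_in())"
```

```text
the job is handed in; nothing more can be done
None
```

I pressed the plunger, pushed the table anticlockwise to the next slot and let the plunger spring home. The final pictures show it fully out, with the nut in the middle and the robot clear. The job is handed in, but no verdict was returned.

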